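Check the lift of an eccentric clamp cam on the dial gauge

ROBOT

A 6-joint arm with a two-finger parallel gripper is mounted at the origin on a cart in front of the work surface, level with it; the furniture and walls round the work are solid. World frame = base frame: x ahead of the robot, y to its left, z up, the work surface at z = 0. Lengths are in m, angles in rad, forces in N, time in s.
With the tool pointing down it reaches from about 0.375 to 0.9 m from the base axis. Payload 3.1 kg.
Tool frame: the origin (TCP) lies midway between the tips of the shut fingers; the grasp point (between the pads) lies 19 mm behind it; y points along the fingers, x is the direction in which the jaws open and shut, and the axes are right-handed (so a half turn about y gives the same grasp; the last joint's range is limited). The gripper opens to 85 mm and grips with 20 to 120 N. Pads are 22 mm wide; open, the fingers measure 114 mm over their backs; the gripper's body (76 mm by 85 mm) begins 54 mm behind the grasp point. The pads swing forward as they close: fully open they stand 13 mm farther back than shut.
Start: joints at [1.149, 0.527, 1.433, -0, 1.181, -0.178], TCP at [0.15, 0.607, 0.231] pointing down, gripper open.
Joint ranges: [-3.08, 3.08], [-0.75, 2.2], [0.22, 2.44], [-1.43, 4.57], [0, 2.65], [-2.85, 2.85]. Speed limits (rad/s): [2.79, 2.79, 3.14, 3.14, 3.14, 3.14].

INTERFACE

Orientations are given as a unit quaternion [x, y, z, w].
In Python, from cell import arm, capture, camera_info gives the robot as it stands. The module is installed in compiled form; this text tells all that it offers.
- The arm moves only by the tool apply_moves, never from a script. Its argument "moves" is a list of rows, each an object with "angular": the turn, a rotation vector about the tool's x, y, z in degrees, a list of three; "linear": the shift along the tool's x, y, z in mm, a list of three; "claw": the closure, from 0 (fully open) to 1 (shut). A call has 1 to 5 rows; each row shifts and turns the commanded pose from where the row before left it, along the tool's axes as they then stand; what a row does not reach is not made up. A row lasts 1/8 s, in which the tool goes at most 62.5 mm and 10.7 degrees, less where a joint would pass 70% of its speed; a pose out of reach is approached as far as the arm can. A call is refused whole if a number of a shift passes 62.5 or a number of a turn 10.7, either way. A call with a gripper value outside its range is refused whole. The fingers move at their own pace and stop on an object; "newtons" is the grip in N (left out, the last holds). Time passes only in rows, so rows that do not move let the fingers close. It gives the time, the measured TCP pose, the force and the opening at its end, in the units of the state.
- arm.get_state(): the state, without advancing time (a new reading comes with each control period).
- capture(name): name is "side" or "top" or "wrist"; returns the picture (384x512x3 uint8, red, green, blue); there is no depth.
- camera_info(name): a dict with "fx", "fy", "cx", "cy" (pixels), "rvec" (rotation vector, rad) and "tvec" (3), from world to camera coordinates, as OpenCV has them. Camera axes: x right, y down, z forward; pixel columns grow to the right and rows downward; lengths in m; the calibration is good to about 2 mm. A picture is of the moment at which its call begins: read the wrist's pose just before it. camera_info takes no time and is no camera call; for the wrist camera it gives the pose at the moment of the call.
- arm.close_job(): hands the job in, once; it reports no verdict.
The state is a dict: "clock": time; "joint_positions": joint angles; "dq": joint speeds; "joint_efforts": joint torques, N m; "ee_pos": TCP position; "eef_rot": TCP orientation; "wrist_force": force on the tool from outside, world axes, zero at the start; "torque": the same for the moment, N m; "width": opening from 0.0 (shut) to 1.0 (fully open).
Only numpy, scipy, OpenCV 4.12 (cv2) and the standard library are available. Lean on these libraries where they do the work, as an engineer would, in place of code of your own. Each camera call takes 0.05 s, during which the arm holds its last target. There are 200 camera calls.

TASK

Check the lift of the clamp cam in the checking fixture: first, with the lever left at rest on the low side of its cam, turn the knurled bezel of the dial gauge until the dial's broad zero bar lies under the pointer. Then take the lever by its black upright handle, swing it to the cam's highest lift, where the gauge reads most (further on, the reading drops again), and keep holding it there for the reading: finish with the handle still held at the high point, because a spring swings it back when it is let go. Leave the zero setting as you made it, and leave the tools and parts lying around where they are.

Things in the scene. Friction and masses are not known exactly. Their poses are not given: they have to be found in the camera images.
- fixture: checking fixture, fixed to the bench: grey plate 130 (x) x 260 (y) x 12 mm; origin at the centre of its underside, z up. A cam lever turns about the vertical at x = 0, y = -75 mm; it pushes a steel tappet along +y against the plunger of a dial gauge lying face up at x = 0, y = +80 mm, so the gauge reads the cam's lift. Only the lever and its handle stand higher than 66 mm
- dial_centre (a point): centre of the dial, at the top of the bezel's rim, 66 mm above the bench. The bezel is a knurled steel ring of 58 mm diameter, its side upright from 51 to 66 mm above the bench, turning with the white dial card. Within 70 mm of this centre everything else but the pointer inside the rim stays below 52 mm
- bezel (a joint): angle of the bezel about the vertical, rad, growing anticlockwise as seen from above; 0 where its zero bar lies under the pointer at rest; starts between 0.5 and 2.1. It turns freely both ways with light friction (0.05 N m) and stays where it is left
- zero_mark (a point): point on the dial's zero bar (one broad black bar, 9 x 2.8 mm, and a black notch in the rim beyond it; the other marks are thin), 20 mm from the dial's centre, 63 mm above the bench; turns with the bezel
- pointer_tip (a point): point near the tip of the black pointer, 20 mm from the dial's centre, 63 mm above the bench. With the lever at rest the pointer points along the fixture's +y, away from the plunger
- pointer (a joint): angle of the pointer, rad, clockwise as seen from above; 0 with the lever at rest; 10 mm of lift make one turn, so about 5 at the highest lift
- tappet (a joint): lift of the cam as pushed into the tappet, m; about 0 at rest, about 0.008 at the highest lift; near the top it changes little with the lever
- cam_lever (a joint): angle of the lever, rad, anticlockwise from above; 0 at rest on its stop, where the arm points along 205 degrees in the fixture's frame (0 = +x, 90 = +y). The lift is highest at 1.55 and drops beyond; the other stop is at 2.2. A spring drives the lever back to 0; holding it at the high point takes about 3 N at the handle
- handle_grip (a point): point on the axis of the handle at the height to grip, 98 mm above the bench, 85 mm from the lever's axis; moves with the lever
- handle: black upright round handle at the lever's end, 20 mm thick, 50 mm tall, revolving freely on its own pin; origin at its foot on the lever's arm, 64.5 mm above the bench
- hex_key: small black L-shaped hex key, 82 x 28 x 5 mm, lying on the fixture's plate in front of the clamp block
- caliper: digital caliper, 235 mm long, lying on the bench in front of the fixture
- screwdriver: screwdriver, 194 mm long, 26 mm high, lying on the bench behind the fixture
- ring_gauge: steel ring gauge, 60 mm across, 16 mm high, on the bench right of the fixture
- ring_a: white moulded ring, 64 mm across, 18 mm high, on the bench at the right
- ring_b: a second white moulded ring like ring_a
- cap_a: white moulded cap, 50 mm across, 21 mm high, on the bench at the left
- cap_b: a second white moulded cap like cap_a

How it is judged:
By the outcome, as a careful person would: the job done as asked, in the order asked, and still so for the second after the job is handed in, while the arm keeps its last pose, push and grip.
It also fails if it takes over 64 s, if anything falls off the work surface, if the arm or the gripper's body presses on something with over 40 N, if the wrist force passes 120 N, or if a joint passes its speed limit or range.

## Working session

There is one attempt and no reset: what is moved stays moved. The work goes in short steps, Python scripts to look and compute and a tool call to move; the robot and the scene stay as the last step left them, time stands still between calls to the robot, and variables do not carry over. Pictures are saved under pics/ and viewed, about 8 in all and at most 12, crops included, and the job is handed in when it is done.

Besides the shell and the picture viewer there is one more tool, called as name([rows], argument=value, ...), one row to a line, values as JSON. apply_moves: Moves the arm, as the interface text tells. Its arguments: {"type":"object","properties":{"moves":{"type":"array","items":{"type":"object","properties":{"angular":{"type":"array","items":{"type":"number"}},"linear":{"type":"array","items":{"type":"number"}},"claw":{"type":"number"}}}},"newtons":{"type":"number"}},"required":["moves"]}

```bash
mkdir -p pics; cat > h.py <<'E'
import numpy as np, cv2
from cell import arm, capture, camera_info
from scipy.spatial.transform import Rotation as R
def ray(info,u,v):
    Rm=cv2.Rodrigues(np.array(info['rvec'],float))[0]; t=np.array(info['tvec'],float)
    d=Rm.T@np.array([(u-info['cx'])/info['fx'],(v-info['cy'])/info['fy'],1]); return -Rm.T@t,d
def onz(info,u,v,z):
    o,d=ray(info,u,v); return o+d*(z-o[2])/d[2]
def proj(info,p):
    K=np.array([[info['fx'],0,info['cx']],[0,info['fy'],info['cy']],[0,0,1]])
    return cv2.projectPoints(np.array(p,float).reshape(-1,1,3),np.array(info['rvec'],float),np.array(info['tvec'],float),K,None)[0][:,0]
def save(n,im): cv2.imwrite('pics/'+n+'.png',im[...,::-1])
E
python3 - <<'E'
from h import *
s=arm.get_state(); print(s)
a=capture('top');b=capture('side')
for n in('top','side','wrist'):
    i=camera_info(n);print(n,i)
save('top0',a);save('side0',b)
E
```

```text
{'clock': 0.0, 'joint_positions': array([ 1.14949009e+00,  5.28442672e-01,  1.43388972e+00, -2.04388848e-05,
        1.18141459e+00, -1.78480229e-01]), 'dq': array([ 0.00150598, -0.00061273, -0.00012162, -0.00015634,  0.00164176,
        0.00044731]), 'joint_efforts': array([ 7.23050307e-04, -4.42343330e+01, -1.78036165e+01, -4.00362001e-05,
        8.22141417e-03, -5.28666604e-06]), 'ee_pos': array([0.14994758, 0.60601095, 0.23035206]), 'eef_rot': array([ 0.55723604,  0.43509316, -0.43643423, -0.55651334]), 'wrist_force': array([ 1.0568648 , -0.01355949, -0.28210314]), 'torque': array([ 0.00541826, -0.04769754, -0.02115631]), 'width': 0.9968929914717459}
top {'fx': 451.9303208345462, 'fy': 451.9303208345462, 'cx': 257.8975723574322, 'cy': 187.30589884827137, 'rvec': array([ 2.16025495, -2.1595449 ,  0.12481838]), 'tvec': array([0.03882108, 0.52092844, 1.54853495])}
side {'fx': 362.45496238619626, 'fy': 362.45496238619626, 'cx': 248.4965089248626, 'cy': 190.30164175332138, 'rvec': array([ 2.22726515, -0.46870318,  0.24607741]), 'tvec': array([-0.44744484,  0.2183533 ,  0.99314676])}
wrist {'fx': 327.54220592204666, 'fy': 327.54220592204666, 'cx': 255.56393768768058, 'cy': 196.56092171276725, 'rvec': array([-2.28810237, -1.79040245, -0.25526218]), 'tvec': array([-0.62374585, -0.03639451,  0.37946929])}
```

View pics/top0.png

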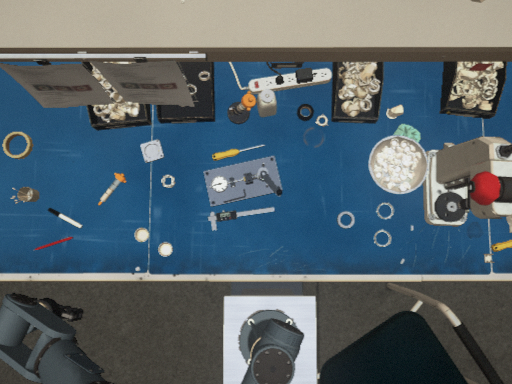

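View pics/side0.png

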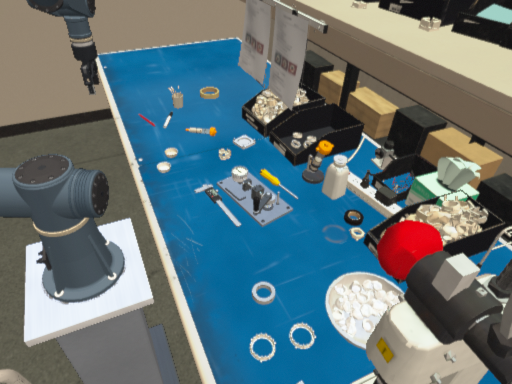

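```bash
python3 - <<'E'
from h import *
i=camera_info('top')
a=cv2.imread('pics/top0.png')[...,::-1]
c=a[145:220,190:300]
save('topc',cv2.resize(c,None,fx=7,fy=7,interpolation=cv2.INTER_CUBIC))
# white dial
hsv=cv2.cvtColor(np.ascontiguousarray(c),cv2.COLOR_RGB2HSV)
hh=hsv.astype(int)
blue=((hh[...,0]>95)&(hh[...,0]<120)&(hh[...,1]>130)).astype(np.uint8)
pl=cv2.morphologyEx(1-blue,cv2.MORPH_OPEN,np.ones((5,5)))
n,l,st,ce=cv2.connectedComponentsWithStats(pl)
for k in range(1,n): print(st[k]+[190,145,0,0,0],ce[k]+[190,145])
k=1+np.argmax(st[1:,4]); cs,_=cv2.findContours((l==k).astype(np.uint8),0,1)
r=cv2.minAreaRect(np.concatenate(cs)); box=cv2.boxPoints(r)+[190,145]; print(r)
for p in box: print(p,onz(i,*p,0.012))
w=(hsv[...,2]>190)&(hsv[...,1]<60); n,l,st,ce=cv2.connectedComponentsWithStats(w.astype(np.uint8))
for k in range(1,n): print(st[k],ce[k]+[190,145],onz(i,*(ce[k]+[190,145]),0.063))
E
```

```text
[212 148  27  13 212] [224.74528302 153.9009434 ]
[ 204  156   78   50 2749] [242.52128047 180.59367043]
[208 207  67  13 431] [238.56844548 213.42691415]
((52.55769348144531, 36.28845977783203), (39.61545944213867, 74.32801818847656), 78.69007110595703)
[202.23076916 169.15384293] [0.58803266 0.23688337 0.012     ]
[275.11538696 154.57692337] [ 0.64065966 -0.02231849  0.012     ]
[282.88462067 193.42307663] [ 0.5013949 -0.0491817  0.012    ]
[210.         207.99999619] [0.44978305 0.20748827 0.012     ]
[67  1  2  1  2] [257.5 146. ] [0.66099635 0.04036545 0.063     ]
[71  0  2  1  2] [261.5 145. ] [0.66451917 0.02652529 0.063     ]
[59  3  2  1  2] [249.5 148. ] [0.65395589 0.06802537 0.063     ]
[63  2  2  1  2] [253.5 147. ] [0.65747525 0.05419881 0.063     ]
[50  5  3  1  3] [241. 150.] [0.64692228 0.09738638 0.063     ]
[55  4  2  1  2] [245.5 149. ] [0.65043826 0.08184514 0.063     ]
[73 28  1  1  1] [263. 173.] [0.5665872  0.02142045 0.063     ]
[ 22  32  15  14 147] [219.24489796 183.44897959] [0.53037961 0.17137062 0.063     ]
[48 35  2  1  2] [238.5 180. ] [0.54231354 0.10545477 0.063     ]
[83 64  1  1  1] [273. 209.] [ 0.44277757 -0.01249859  0.063     ]
[61 69  1  1  1] [251. 214.] [0.42573931 0.062328   0.063     ]
```

View pics/topc.png

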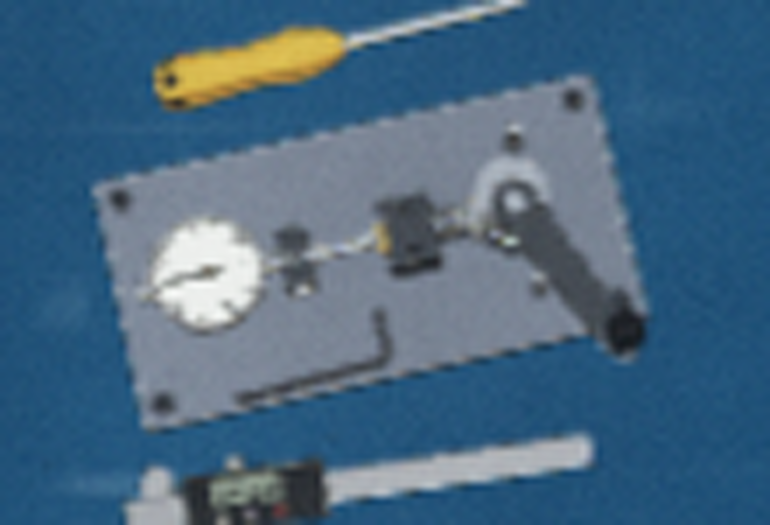

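```bash
cat >> h.py <<'E'
def plan(target,yaw_to=None):
    s=arm.get_state();Rt=R.from_quat(s['eef_rot']);M=Rt.as_matrix()
    d=Rt.inv().apply(np.array(target)-s['ee_pos'])*1000
    print('t',s['clock'],'pos',s['ee_pos'].round(4),'toolx yaw',np.degrees(np.arctan2(M[1,0],M[0,0])).round(2),'ydir',M[:,1].round(4),'j6',s['joint_positions'][5].round(3),'w',round(s['width'],3),'F',s['wrist_force'].round(1))
    print('tool shift mm',d.round(1)); return d
E
python3 - <<'E'
from h import *
plan([0.53,0.17,0.2])
s=arm.get_state();Rt=R.from_quat(s['eef_rot'])
i=camera_info('wrist');o,d=ray(i,i['cx'],i['cy']);print('cam in tool',Rt.inv().apply(o-s['ee_pos']),'dir',Rt.inv().apply(d))
print('img right in tool',Rt.inv().apply(cv2.Rodrigues(np.array(i['rvec']))[0].T[:,0]))
E
```

```text
t 0.1 pos [0.15   0.6061 0.2304] toolx yaw 76.09 ydir [-8.0e-04 -1.8e-03 -1.0e+00] j6 -0.179 w 1.001 F [-0.3  0.2  0.6]
tool shift mm [-331.8   30.9 -473.7]
cam in tool [-0.00033819 -0.1430802   0.07152586] dir [ 4.51913833e-04  9.59548649e-01 -2.81542510e-01]
img right in tool [ 9.99999826e-01 -5.40647978e-04 -2.37492670e-04]
```

apply_moves([
  {"linear":[-28,2,-40],"claw":0},
  {"linear":[-28,2,-40],"claw":0},
  {"linear":[-28,2,-40],"claw":0},
  {"linear":[-28,3,-40],"claw":0},
  {"linear":[-28,3,-40],"claw":0},
])

```text
invalid input
```

apply_moves([
  {"linear":[-28,3,-40],"claw":0},
  {"linear":[-28,3,-40],"claw":0},
  {"linear":[-28,3,-40],"claw":0},
  {"linear":[-28,3,-40],"claw":0},
  {"linear":[-28,3,-40],"claw":0},
])

```text
invalid input
```

apply_moves([
  {"linear":[-26,3,-38],"claw":0},
  {"linear":[-26,3,-36],"claw":0},
  {"linear":[0,0,0],"claw":0},
  {"linear":[0,0,0],"claw":0},
])

```text
invalid input
```

```bash
python3 - <<'E'
from h import *
plan([0.53,0.17,0.2])
i=camera_info('wrist');a=capture('wrist');save('w1',a);np.save('w1.npy',a);import json
json.dump({k:np.array(v).tolist() for k,v in i.items()},open('w1.json','w'))
g=proj(i,[[0.53,0.1715,0.066]]);print(g)
u,v=g[0].astype(int)
hs=cv2.cvtColor(a,cv2.COLOR_RGB2HSV);w=((hs[...,2]>170)&(hs[...,1]<50)).astype(np.uint8)
w=cv2.morphologyEx(w,cv2.MORPH_CLOSE,np.ones((5,5)))
n,l,st,ce=cv2.connectedComponentsWithStats(w)
for k in range(1,n):
    if st[k][4]>200: print(st[k],ce[k],onz(i,*ce[k],0.063))
c=a[max(0,v-75):v+75,max(0,u-100):u+100]
print(max(0,v-75),max(0,u-100))
save('w1c',cv2.resize(c,None,fx=4,fy=4,interpolation=cv2.INTER_CUBIC))
E
```

```text
t 0.1 pos [0.15   0.6061 0.2304] toolx yaw 76.09 ydir [-8.0e-04 -1.8e-03 -1.0e+00] j6 -0.179 w 1.001 F [-0.3  0.2  0.6]
tool shift mm [-331.8   30.9 -473.7]
[[ 14.84237786 515.02109158]]
[    0   148   512   139 11110] [269.57893789 215.67812781] [0.19160117 0.60972902 0.063     ]
[151 314  44  45 648] [174.91358025 345.74382716] [0.31876785 0.46891796 0.063     ]
[340 327  29  15 273] [354.01098901 334.12820513] [0.35207921 0.66962752 0.063     ]
440 0Traceback (most recent call last):
  File "<stdin>", line 14, in <module>
cv2.error: OpenCV(4.12.0) /io/opencv/modules/imgproc/src/resize.cpp:4208: error: (-215:Assertion failed) !ssize.empty() in function 'resize'
```

apply_moves([
  {"angular":[0,0,0],"linear":[-28,2,-40],"claw":0},
  {"angular":[0,0,0],"linear":[-28,2,-40],"claw":0},
  {"angular":[0,0,0],"linear":[-28,2,-40],"claw":0},
  {"angular":[0,0,0],"linear":[-28,3,-40],"claw":0},
  {"angular":[0,0,0],"linear":[-28,3,-40],"claw":0},
])

```text
clock: 0.78
ee_pos: [0.3115, 0.4214, 0.2191]
eef_rot: [0.557, 0.436, -0.436, -0.557]
wrist_force: [0.9, 0.7, 0.2]
width: 1.001
```

apply_moves([
  {"angular":[0,0,0],"linear":[-28,3,-40],"claw":0},
  {"angular":[0,0,0],"linear":[-28,3,-40],"claw":0},
  {"angular":[0,0,0],"linear":[-28,3,-40],"claw":0},
  {"angular":[0,0,0],"linear":[-28,3,-40],"claw":0},
  {"angular":[0,0,0],"linear":[-28,3,-40],"claw":0},
])

```text
clock: 1.4
ee_pos: [0.472, 0.2374, 0.2041]
eef_rot: [-0.557, -0.436, 0.436, 0.557]
wrist_force: [0.3, 0.0, 0.1]
width: 0.997
```

apply_moves([
  {"angular":[0,0,0],"linear":[-26,2,-38],"claw":0},
  {"angular":[0,0,0],"linear":[-26,1,-36],"claw":0},
  {"angular":[0,0,0],"linear":[0,0,0],"claw":0},
  {"angular":[0,0,0],"linear":[0,0,0],"claw":0},
])

```text
clock: 1.9
ee_pos: [0.5297, 0.1705, 0.2009]
eef_rot: [-0.557, -0.435, 0.436, 0.557]
wrist_force: [-0.3, 0.1, 0.1]
width: 1.005
```

```bash
cat > look.py <<'E'
from h import *
import sys
def look(name,half=75):
    i=camera_info('wrist');a=capture('wrist');save(name,a)
    g=proj(i,[[0.53,0.1715,0.066]]);u,v=g[0].astype(int);print('pred',g)
    hs=cv2.cvtColor(a,cv2.COLOR_RGB2HSV);w=((hs[...,2]>150)&(hs[...,1]<60)).astype(np.uint8)
    w=cv2.morphologyEx(w,cv2.MORPH_OPEN,np.ones((2,2)))
    n,l,st,ce=cv2.connectedComponentsWithStats(w)
    for k in range(1,n):
        if st[k][4]>200: print(st[k],ce[k],onz(i,*ce[k],0.063))
    y0,x0=max(0,v-75),max(0,u-100);c=a[y0:y0+150,x0:x0+200];print('crop origin',x0,y0)
    save(name+'c',cv2.resize(c,None,fx=4,fy=4,interpolation=cv2.INTER_CUBIC))
    return i,a
E
python3 - <<'E'
from look import *
plan([0.53,0.17,0.2]); look('w1')
E
```

```text
t 1.9 pos [0.5297 0.1705 0.2009] toolx yaw 76.06 ydir [-1.8e-03  2.0e-04 -1.0e+00] j6 -1.217 w 1.005 F [-0.3  0.1  0.1]
tool shift mm [-0.4  0.9 -0.4]
pred [[256.99705129 185.93305369]]
[ 234    4   44   76 1567] [255.18634333  44.09061902] [0.41857239 0.19759749 0.063     ]
[199  65  37  27 380] [218.03684211  79.11315789] [0.43654794 0.16214117 0.063     ]
[  57   85  124   66 2265] [119.08785872 117.33024283] [0.44559189 0.07377429 0.063     ]
[498  89   6 109 221] [500.24886878 143.49321267] [0.54457081 0.38185727 0.063     ]
[   63    99   265   187 19565] [215.25008945 192.16064401] [0.52733531 0.13388291 0.063     ]
[417 127  47  46 876] [439.75342466 149.39840183] [0.53718932 0.33127583 0.063     ]
[ 467  200   45  111 2217] [493.93414524 238.19260262] [0.63244548 0.37281425 0.063     ]
[161 293  70  34 338] [197.0591716  309.65680473] [0.63954639 0.08306403 0.063     ]
crop origin 156 110
```

View pics/w1c.png

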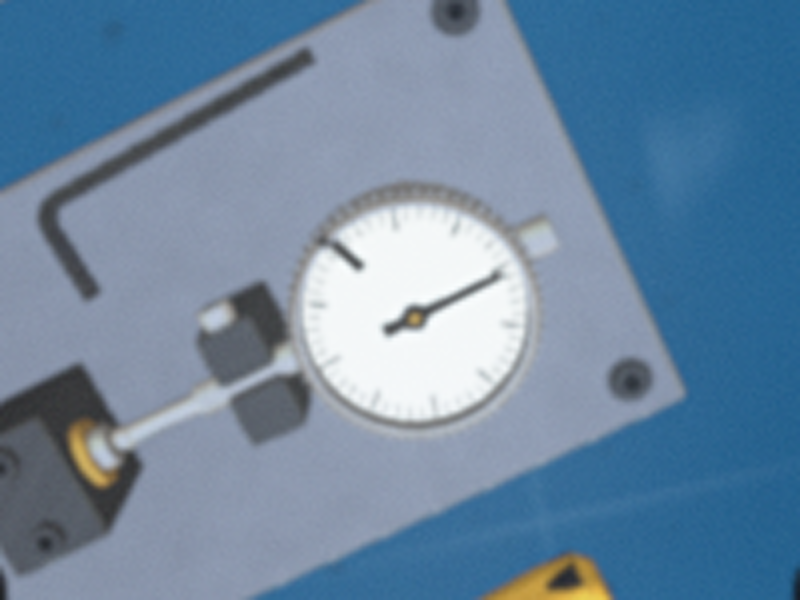

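```bash
cat > dial.py <<'E'
from h import *
def dial(i,a,near,z=0.063):
    """white card -> centre; dark blobs within card radius -> angles at 20 mm (world)"""
    g=cv2.cvtColor(a,cv2.COLOR_RGB2GRAY)
    w=cv2.morphologyEx((g>205).astype(np.uint8),cv2.MORPH_OPEN,np.ones((3,3)))
    n,l,st,ce=cv2.connectedComponentsWithStats(w)
    k=min((k for k in range(1,n) if st[k][4]>500),key=lambda k:np.hypot(*(ce[k]-near)))
    cs,_=cv2.findContours((l==k).astype(np.uint8),0,1)
    hull=cv2.convexHull(np.concatenate(cs))[:,0]
    P=np.array([onz(i,u+0.,v+0.,z)[:2] for u,v in hull])
    A=np.c_[2*P,np.ones(len(P))];s=np.linalg.lstsq(A,(P**2).sum(1),rcond=None)[0]
    c=s[:2];print('centre',c.round(4),'r',np.sqrt(s[2]+c@c).round(4))
    th=np.radians(np.arange(0,360,.5));prof=0
    for r in np.arange(.0175,.0222,.0005):
        uv=proj(i,np.c_[c[0]+r*np.cos(th),c[1]+r*np.sin(th),np.full(len(th),z)]).astype(np.float32)
        prof=prof+cv2.remap(g,uv[:,0].reshape(1,-1),uv[:,1].reshape(1,-1),cv2.INTER_LINEAR)[0].astype(float)
    prof/=10;d=np.clip(np.percentile(prof,60)-prof-25,0,None)
    dd=np.roll(d,-int(np.argmin(cv2.blur(d.reshape(1,-1),(61,1))[0])));off=int(np.argmin(cv2.blur(d.reshape(1,-1),(61,1))[0]))
    e=np.flatnonzero(np.diff(np.r_[0,dd>0,0]))
    for s0,s1 in zip(e[::2],e[1::2]):
        W=dd[s0:s1]
        if W.sum()>80: print('mark deg',(((W*np.arange(s0,s1)).sum()/W.sum()+off)*.5)%360,'weight',W.sum().round(),'width',(s1-s0)/2)
    return c
E
python3 - <<'E'
from dial import *
i=camera_info('wrist');a=capture('wrist')
dial(i,a,[260,189])
for n,p in dict(c=(415,317),tip=(500,274),bar=(345,252)).items(): print(n,onz(i,156+p[0]/4-.4,110+p[1]/4-.4,0.063))
it=camera_info('top');t=capture('top');dial(it,t,[219,183])
E
```

```text
centre [0.5331 0.1728] r 0.0246
mark deg 101.53742836676219 weight 838.0 width 9.5
mark deg 214.46205599363384 weight 1382.0 width 10.5
c [0.53357581 0.17318012 0.063     ]
tip [0.52856178 0.19364749 0.063     ]
bar [0.51559494 0.16179566 0.063     ]
centre [ 0.0388 -0.0102] r 0.1631
```

```bash
python3 - <<'E'
from h import *
plan([0.532,0.172,0.051])
E
```

```text
t 2.05 pos [0.5293 0.1714 0.2012] toolx yaw 76.18 ydir [-1.1e-03  1.0e-04 -1.0e+00] j6 -1.217 w 1.003 F [-0.9  0.1 -0.4]
tool shift mm [  1.2 150.2  -2.6]
```

apply_moves([
  {"angular":[0,0,0],"linear":[1,40,-2.5],"claw":0},
  {"angular":[0,0,0],"linear":[0,40,0],"claw":0},
  {"angular":[0,0,0],"linear":[0,35,0],"claw":0},
  {"angular":[0,0,0],"linear":[0,20,0],"claw":0},
  {"angular":[0,0,0],"linear":[0,0,0],"claw":0},
])

```text
clock: 2.68
ee_pos: [0.5313, 0.1716, 0.065]
eef_rot: [-0.556, -0.435, 0.437, 0.557]
wrist_force: [-0.4, 0.1, 0.4]
width: 1.002
```

apply_moves([
  {"angular":[0,0,0],"linear":[0,15,0],"claw":0},
  {"angular":[0,0,0],"linear":[0,0,0],"claw":0},
])

```text
clock: 2.92
ee_pos: [0.5328, 0.171, 0.0511]
eef_rot: [-0.557, -0.436, 0.436, 0.557]
wrist_force: [0.6, 0.5, 0.2]
width: 1.0
```

```bash
python3 - <<'E'
from dial import *
plan([0.532,0.172,0.051])
i=camera_info('wrist');a=capture('wrist');save('w2',a)
p=proj(i,[[0.532,0.172,0.063]])[0];print(p)
dial(i,a,p)
E
```

```text
t 2.925 pos [0.5328 0.171  0.0511] toolx yaw 76.11 ydir [-7.e-04 -1.e-04 -1.e+00] j6 -1.218 w 1.0 F [0.6 0.5 0.2]
tool shift mm [0.8 0.1 1. ]
[257.93177496 265.77047159]
centre [0.5331 0.1727] r 0.0238
mark deg 34.999004644990045 weight 151.0 width 3.5
mark deg 71.32898658718331 weight 134.0 width 3.5
mark deg 101.8080629894157 weight 1162.0 width 11.5
mark deg 212.83831780647893 weight 1889.0 width 10.0
mark deg 248.44274809160305 weight 131.0 width 3.5
mark deg 284.6234439834025 weight 145.0 width 3.5
mark deg 321.4186851211073 weight 145.0 width 3.5
mark deg 358.1874538745388 weight 136.0 width 3.0
```

View pics/w2.png

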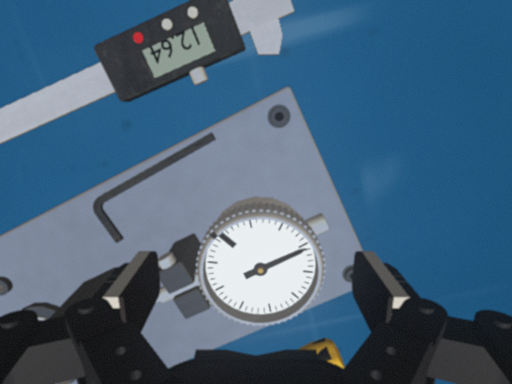

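apply_moves([
  {"angular":[0,0,0],"linear":[0,0,1],"claw":0.2},
  {"angular":[0,0,0],"linear":[0,0,0],"claw":0.5},
  {"angular":[0,0,0],"linear":[0,0,0],"claw":0.5},
  {"angular":[0,0,0],"linear":[0,0,0],"claw":0.5},
  {"angular":[0,0,0],"linear":[0,0,0],"claw":0.5},
], newtons=25)

```text
clock: 3.6
ee_pos: [0.5335, 0.1729, 0.0527]
eef_rot: [-0.557, -0.437, 0.433, 0.557]
wrist_force: [-0.0, 6.6, 4.7]
width: 0.654
```

apply_moves([
  {"angular":[0,5,0],"linear":[0,0,0],"claw":0.5},
  {"angular":[0,10,0],"linear":[0,0,0],"claw":0.5},
  {"angular":[0,10,0],"linear":[0,0,0],"claw":0.5},
  {"angular":[0,10,0],"linear":[0,0,0],"claw":0.5},
  {"angular":[0,0,0],"linear":[0,0,0],"claw":0.5},
])

```text
clock: 4.22
ee_pos: [0.5337, 0.1732, 0.0528]
eef_rot: [-0.662, -0.249, 0.245, 0.663]
wrist_force: [-0.4, 6.8, 4.6]
width: 0.654
```

```bash
python3 - <<'E'
from dial import *
plan([0.532,0.172,0.051])
i=camera_info('wrist');a=capture('wrist');save('w3',a)
p=proj(i,[[0.532,0.172,0.063]])[0];print(p)
dial(i,a,p)
E
```

```text
t 4.225 pos [0.5337 0.1732 0.0528] toolx yaw 40.92 ydir [ 0.0046  0.0036 -1.    ] j6 -0.605 w 0.654 F [-0.4  6.8  4.6]
tool shift mm [-2.1  1.8  0.3]
[251.61609239 265.12956866]
centre [0.5333 0.1733] r 0.0239
mark deg 176.7461498973306 weight 1948.0 width 10.0
mark deg 212.3072601555748 weight 116.0 width 3.0
mark deg 248.36171816126603 weight 133.0 width 3.0
mark deg 285.0990600144613 weight 138.0 width 3.0
mark deg 321.7017326732673 weight 121.0 width 3.0
mark deg 358.3472319551506 weight 143.0 width 3.0
mark deg 34.66959798994969 weight 119.0 width 3.0
mark deg 102.71927388155945 weight 1008.0 width 9.0
```

apply_moves([
  {"angular":[0,10,0],"linear":[0,0,0],"claw":0.5},
  {"angular":[0,10,0],"linear":[0,0,0],"claw":0.5},
  {"angular":[0,10,0],"linear":[0,0,0],"claw":0.5},
  {"angular":[0,10,0],"linear":[0,0,0],"claw":0.5},
  {"angular":[0,10,0],"linear":[0,0,0],"claw":0.5},
])

```text
clock: 4.9
ee_pos: [0.5342, 0.1733, 0.0528]
eef_rot: [-0.703, 0.055, -0.059, 0.706]
wrist_force: [1.5, 7.7, 2.5]
width: 0.659
```

apply_moves([
  {"angular":[0,10,0],"linear":[0,0,0],"claw":0.5},
  {"angular":[0,5,0],"linear":[0,0,0],"claw":0.5},
  {"angular":[0,0,0],"linear":[0,0,0],"claw":0.5},
])

```text
clock: 5.28
ee_pos: [0.5344, 0.1732, 0.0528]
eef_rot: [-0.69, 0.145, -0.149, 0.693]
wrist_force: [1.3, 7.5, 2.7]
width: 0.652
```

```bash
python3 - <<'E'
from dial import *
plan([0.532,0.172,0.051])
i=camera_info('wrist');a=capture('wrist');save('w4',a)
p=proj(i,[[0.5333,0.1733,0.063]])[0];print(p)
dial(i,a,p)
u,v=p.astype(int);save('w4c',cv2.resize(a[v-70:v+70,u-90:u+90],None,fx=4,fy=4,interpolation=cv2.INTER_CUBIC))
E
```

```text
t 5.275 pos [0.5344 0.1732 0.0528] toolx yaw -24.03 ydir [ 0.006   0.0035 -1.    ] j6 0.529 w 0.652 F [1.3 7.5 2.7]
tool shift mm [-1.7  1.8 -2.1]
[253.31368926 265.98718407]
centre [0.5343 0.1733] r 0.0239
mark deg 41.16844053678852 weight 86.0 width 3.0
mark deg 109.00968065658438 weight 3129.0 width 16.5
mark deg 147.25385114318144 weight 123.0 width 3.0
mark deg 183.33748181671245 weight 124.0 width 3.0
mark deg 219.7710943492713 weight 156.0 width 3.0
mark deg 256.7371785342649 weight 135.0 width 3.0
mark deg 293.5586369671043 weight 136.0 width 3.5
mark deg 329.94838420107726 weight 134.0 width 3.5
mark deg 5.803101820633856 weight 119.0 width 3.0
```

View pics/w4c.png

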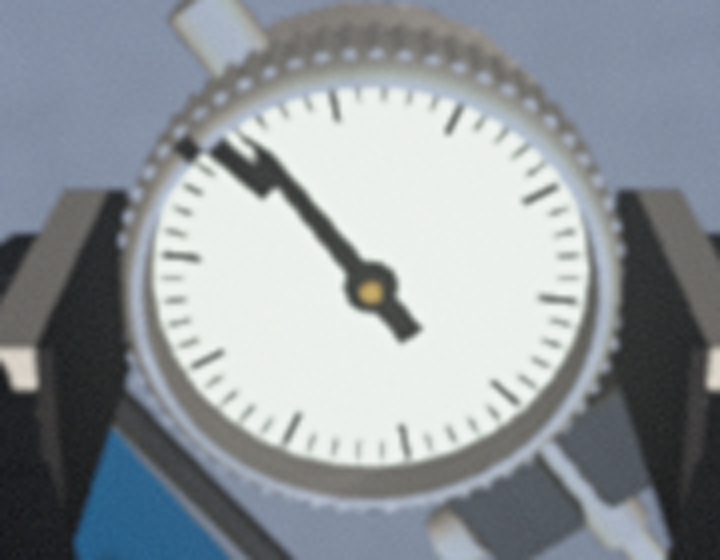

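```bash
python3 - <<'E'
from dial import *
i=camera_info('wrist')
f=lambda x,y:onz(i,163+x/4-.4,195+y/4-.4,.063)[:2]
c=f(371,289)
for p in [(246,168),(188,148),(275,175),(247,143),(410,332)]:
    d=f(*p)-c;print(p,np.hypot(*d).round(4),np.degrees(np.arctan2(d[1],d[0])).round(1)%360)
print(c,proj(i,[[0.5333,0.1733,0.063]]))
E
```

```text
(246, 168) 0.0201 108.9
(188, 148) 0.0263 115.4
(275, 175) 0.0174 103.2
(247, 143) 0.0222 103.4
(410, 332) 0.007 285.2
[0.53396137 0.17253047] [[253.31329287 265.98555721]]
```

apply_moves([
  {"angular":[0,4,0],"linear":[0,0,0],"claw":0.5},
  {"angular":[0,4,0],"linear":[0,0,0],"claw":0.5},
  {"angular":[0,0,0],"linear":[0,0,0],"claw":0.5},
  {"angular":[0,0,0],"linear":[0,0,0],"claw":0.5},
])

```text
clock: 5.82
ee_pos: [0.5345, 0.1732, 0.0528]
eef_rot: [-0.678, 0.193, -0.197, 0.681]
wrist_force: [1.3, 8.5, 2.7]
width: 0.647
```

```bash
python3 - <<'E'
from dial import *
plan([0.532,0.172,0.051])
i=camera_info('wrist');a=capture('wrist');save('w5',a)
p=proj(i,[[0.5333,0.1733,0.063]])[0];print(p)
dial(i,a,p)
u,v=p.astype(int);save('w5c',cv2.resize(a[v-50:v+50,u-65:u+65],None,fx=6,fy=6,interpolation=cv2.INTER_CUBIC))
E
```

```text
t 5.825 pos [0.5345 0.1732 0.0528] toolx yaw -32.0 ydir [ 0.0062  0.0034 -1.    ] j6 0.668 w 0.647 F [1.3 8.5 2.7]
tool shift mm [-1.5  1.8 -2.3]
[253.15324264 266.26907601]
centre [0.5344 0.1733] r 0.0239
mark deg 175.4551094890511 weight 137.0 width 3.5
mark deg 211.97517523364485 weight 171.0 width 3.5
mark deg 248.854296388543 weight 161.0 width 3.5
mark deg 285.67707618393956 weight 146.0 width 3.0
mark deg 321.91202027516294 weight 138.0 width 3.5
mark deg 357.7654109589041 weight 117.0 width 3.0
mark deg 33.08981092436977 weight 95.0 width 3.0
mark deg 103.63384599919584 weight 1990.0 width 10.0
mark deg 139.26875 weight 136.0 width 3.0
```

View pics/w5c.png

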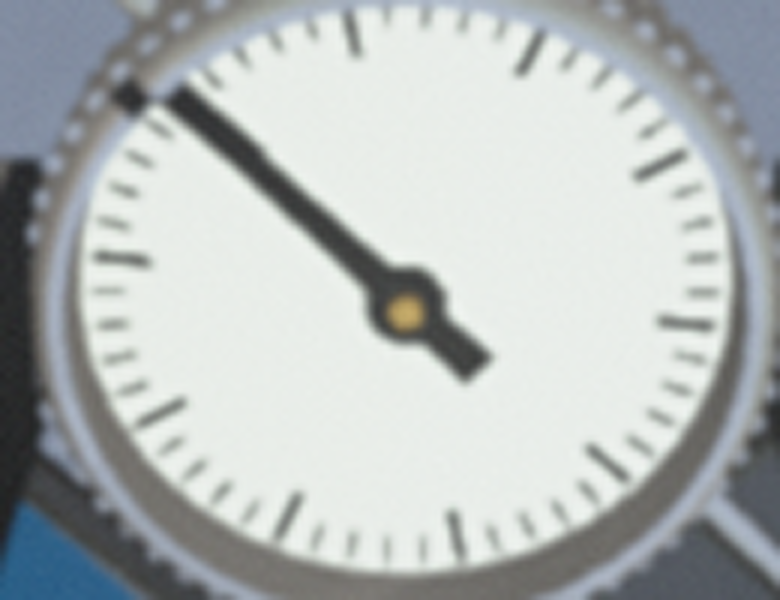

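```bash
cat > edges.py <<'E'
from h import *
def edges(i,a,c,z=.063,lo=80,hi=125):
    g=cv2.cvtColor(a,cv2.COLOR_RGB2GRAY).astype(np.float32)
    deg=np.arange(lo,hi,.1);th=np.radians(deg)
    for r in np.arange(.006,.0236,.0015):
        uv=proj(i,np.c_[c[0]+r*np.cos(th),c[1]+r*np.sin(th),np.full(len(th),z)]).astype(np.float32)
        p=cv2.remap(g,uv[:,0].reshape(1,-1),uv[:,1].reshape(1,-1),cv2.INTER_LINEAR)[0]
        e=np.flatnonzero(np.diff(np.r_[0,(p<140).astype(int),0]))
        print('r%.1f'%(r*1e3),[(round(lo+s*.1,1),round(lo+t*.1,1),'mid_mm %.2f w_mm %.2f'%(r*1e3*np.sin(np.radians(lo+(s+t)*.05-101.5)),r*1e3*np.radians((t-s)*.1))) for s,t in zip(e[::2],e[1::2])])
E
python3 - <<'E'
from edges import *
i=camera_info('wrist')
for n,c in(('w4',(.5343,.1733)),('w5',(.5344,.1733))):
    print(n);edges(i,cv2.imread(f'pics/{n}.png')[...,::-1],c) if n=='w5' else None
E
```

```text
w4
w5
r6.0 [(np.float64(95.6), np.float64(117.5), 'mid_mm 0.53 w_mm 2.29')]
r7.5 [(np.float64(97.0), np.float64(114.2), 'mid_mm 0.54 w_mm 2.25')]
r9.0 [(np.float64(98.0), np.float64(112.0), 'mid_mm 0.55 w_mm 2.20')]
r10.5 [(np.float64(99.1), np.float64(110.9), 'mid_mm 0.64 w_mm 2.16')]
r12.0 [(np.float64(99.7), np.float64(109.8), 'mid_mm 0.68 w_mm 2.12')]
r13.5 [(np.float64(99.9), np.float64(108.9), 'mid_mm 0.68 w_mm 2.12')]
r15.0 [(np.float64(100.2), np.float64(108.1), 'mid_mm 0.69 w_mm 2.07')]
r16.5 [(np.float64(99.5), np.float64(107.7), 'mid_mm 0.60 w_mm 2.36')]
r18.0 [(np.float64(99.8), np.float64(107.5), 'mid_mm 0.68 w_mm 2.42')]
r19.5 [(np.float64(100.2), np.float64(107.3), 'mid_mm 0.77 w_mm 2.42')]
r21.0 [(np.float64(100.6), np.float64(107.1), 'mid_mm 0.86 w_mm 2.38')]
r22.5 [(np.float64(100.7), np.float64(107.0), 'mid_mm 0.92 w_mm 2.47')]
```

apply_moves([
  {"angular":[0,0,0],"linear":[0,0,0],"claw":0.2},
  {"angular":[0,0,0],"linear":[0,0,0],"claw":0},
  {"angular":[0,0,0],"linear":[0,0,0],"claw":0},
  {"angular":[0,0,0],"linear":[0,0,0],"claw":0},
  {"angular":[0,0,0],"linear":[0,-25,0],"claw":0},
])

```text
clock: 6.5
ee_pos: [0.5306, 0.1706, 0.0749]
eef_rot: [0.68, -0.196, 0.193, -0.679]
wrist_force: [0.3, 0.1, 1.3]
width: 1.002
```

apply_moves([
  {"angular":[0,-10.5,0],"linear":[0,0,0],"claw":0},
  {"angular":[0,-10.5,0],"linear":[0,0,0],"claw":0},
  {"angular":[0,-10.5,0],"linear":[0,0,0],"claw":0},
  {"angular":[0,-10.5,0],"linear":[0,0,0],"claw":0},
  {"angular":[0,-1.5,0],"linear":[0,0,0],"claw":0},
])

```text
clock: 7.12
ee_pos: [0.5321, 0.1709, 0.0762]
eef_rot: [0.704, 0.071, -0.071, -0.704]
wrist_force: [-0.8, 0.3, -0.3]
width: 1.001
```

apply_moves([
  {"angular":[0,0,0],"linear":[0,0,0],"claw":0},
])

```text
clock: 7.25
ee_pos: [0.5321, 0.171, 0.0762]
eef_rot: [0.704, 0.07, -0.071, -0.704]
wrist_force: [-0.3, -0.7, 0.5]
width: 0.999
```

```bash
python3 - <<'E'
from dial import *
from edges import edges
plan([0.532,0.172,0.051])
i=camera_info('wrist');a=capture('wrist');save('w6',a)
p=proj(i,[[0.5333,0.1733,0.063]])[0];print(p)
c=dial(i,a,p);edges(i,a,c)
u,v=p.astype(int);save('w6c',cv2.resize(a[v-50:v+50,u-65:u+65],None,fx=6,fy=6,interpolation=cv2.INTER_CUBIC))
E
```

```text
t 7.25 pos [0.5321 0.171  0.0762] toolx yaw 11.45 ydir [-3.e-04 -0.e+00 -1.e+00] j6 -0.089 w 0.999 F [-0.3 -0.7  0.5]
tool shift mm [ 0.1 25.2  1. ]
[258.88908943 239.91567116]
centre [0.5338 0.1733] r 0.0239
mark deg 211.50507328072155 weight 89.0 width 3.5
mark deg 247.93214629451396 weight 104.0 width 3.5
mark deg 284.3976868327402 weight 112.0 width 3.0
mark deg 321.3119858989424 weight 85.0 width 3.0
mark deg 357.62419700214133 weight 93.0 width 3.0
mark deg 104.51749578414837 weight 1898.0 width 10.0
r6.0 [(np.float64(92.9), np.float64(112.4), 'mid_mm 0.12 w_mm 2.04')]
r7.5 [(np.float64(95.3), np.float64(110.2), 'mid_mm 0.16 w_mm 1.95')]
r9.0 [(np.float64(96.8), np.float64(108.9), 'mid_mm 0.21 w_mm 1.90')]
r10.5 [(np.float64(98.3), np.float64(107.7), 'mid_mm 0.27 w_mm 1.72')]
r12.0 [(np.float64(98.8), np.float64(107.0), 'mid_mm 0.29 w_mm 1.72')]
r13.5 [(np.float64(99.3), np.float64(106.4), 'mid_mm 0.32 w_mm 1.67')]
r15.0 [(np.float64(99.6), np.float64(106.2), 'mid_mm 0.37 w_mm 1.73')]
r16.5 [(np.float64(100.0), np.float64(108.5), 'mid_mm 0.79 w_mm 2.45')]
r18.0 [(np.float64(100.4), np.float64(108.4), 'mid_mm 0.91 w_mm 2.51')]
r19.5 [(np.float64(101.2), np.float64(108.0), 'mid_mm 1.05 w_mm 2.31')]
r21.0 [(np.float64(101.6), np.float64(107.7), 'mid_mm 1.15 w_mm 2.24')]
r22.5 [(np.float64(101.8), np.float64(107.4), 'mid_mm 1.22 w_mm 2.20')]
```

View pics/w6c.png

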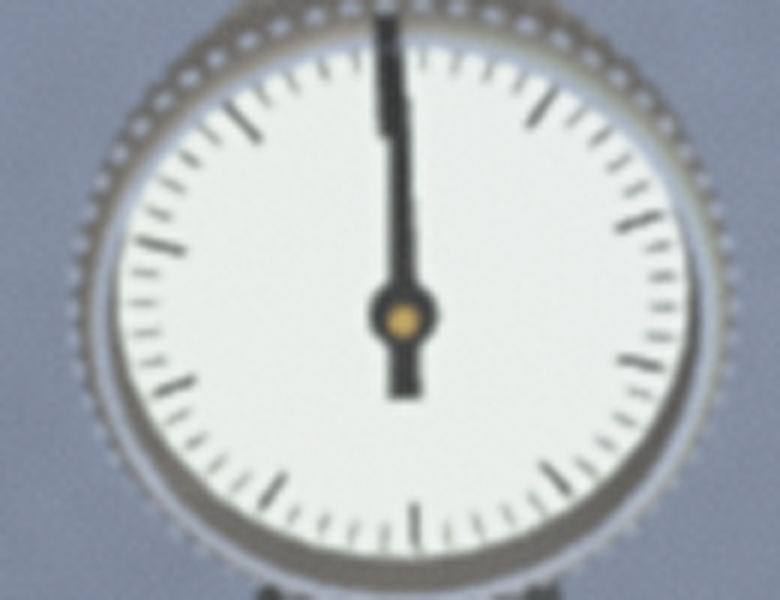

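apply_moves([
  {"angular":[0,0,0],"linear":[2,0,2],"claw":0},
  {"angular":[0,0,0],"linear":[0,24,0],"claw":0},
  {"angular":[0,0,0],"linear":[0,0,0],"claw":0.2},
  {"angular":[0,0,0],"linear":[0,0,0],"claw":0.5},
  {"angular":[0,0,0],"linear":[0,0,0],"claw":0.5},
])

```text
clock: 7.92
ee_pos: [0.5339, 0.1736, 0.0527]
eef_rot: [-0.703, -0.072, 0.071, 0.704]
wrist_force: [0.3, 0.2, -0.9]
width: 0.65
```

apply_moves([
  {"angular":[0,0,0],"linear":[0,0,0],"claw":0.5},
  {"angular":[0,0,0],"linear":[0,0,0],"claw":0.5},
])

```text
clock: 8.18
ee_pos: [0.5339, 0.1735, 0.0527]
eef_rot: [-0.703, -0.072, 0.071, 0.704]
wrist_force: [-0.5, 1.2, 0.9]
width: 0.652
```

```bash
python3 - <<'E'
from dial import *
from edges import edges
plan([0.5338,0.1733,0.051])
i=camera_info('wrist');a=capture('wrist');save('w7',a)
p=proj(i,[[0.5333,0.1733,0.063]])[0];print(p)
c=dial(i,a,p);edges(i,a,c)
E
```

```text
t 8.175 pos [0.5339 0.1735 0.0527] toolx yaw 11.58 ydir [ 5.e-04  2.e-04 -1.e+00] j6 -0.087 w 0.652 F [-0.5  1.2  0.9]
tool shift mm [-0.1  1.7 -0.2]
[254.47318732 265.67777847]
centre [0.5337 0.1734] r 0.0238
mark deg 33.77085714285714 weight 87.0 width 3.0
mark deg 104.25319889446207 weight 1954.0 width 10.0
mark deg 139.60242424242426 weight 82.0 width 2.5
mark deg 175.2594501718213 weight 116.0 width 3.0
mark deg 211.25148367952522 weight 135.0 width 3.0
mark deg 247.90302811824083 weight 139.0 width 3.0
mark deg 284.65966386554624 weight 131.0 width 3.0
mark deg 321.58421709295067 weight 160.0 width 3.5
mark deg 358.00425170068024 weight 118.0 width 3.5
r6.0 [(np.float64(92.6), np.float64(111.9), 'mid_mm 0.08 w_mm 2.02')]
r7.5 [(np.float64(95.0), np.float64(109.8), 'mid_mm 0.12 w_mm 1.94')]
r9.0 [(np.float64(96.6), np.float64(108.4), 'mid_mm 0.16 w_mm 1.85')]
r10.5 [(np.float64(98.0), np.float64(107.4), 'mid_mm 0.22 w_mm 1.72')]
r12.0 [(np.float64(98.6), np.float64(106.7), 'mid_mm 0.24 w_mm 1.70')]
r13.5 [(np.float64(99.0), np.float64(106.1), 'mid_mm 0.25 w_mm 1.67')]
r15.0 [(np.float64(99.4), np.float64(105.8), 'mid_mm 0.29 w_mm 1.68')]
r16.5 [(np.float64(99.9), np.float64(108.3), 'mid_mm 0.75 w_mm 2.42')]
r18.0 [(np.float64(100.1), np.float64(108.1), 'mid_mm 0.82 w_mm 2.51')]
r19.5 [(np.float64(100.9), np.float64(107.7), 'mid_mm 0.95 w_mm 2.31')]
r21.0 [(np.float64(101.4), np.float64(107.5), 'mid_mm 1.08 w_mm 2.24')]
r22.5 [(np.float64(101.6), np.float64(107.3), 'mid_mm 1.16 w_mm 2.24')]
```

apply_moves([
  {"angular":[0,1.7,0],"linear":[0,0,0],"claw":0.5},
  {"angular":[0,0,0],"linear":[0,0,0],"claw":0.5},
  {"angular":[0,0,0],"linear":[0,0,0],"claw":0.5},
])

```text
clock: 8.6
ee_pos: [0.5339, 0.1735, 0.0526]
eef_rot: [-0.704, -0.061, 0.061, 0.705]
wrist_force: [0.2, 1.6, 3.2]
width: 0.656
```

apply_moves([
  {"angular":[0,0,0],"linear":[0,0,0],"claw":0.2},
  {"angular":[0,0,0],"linear":[0,0,0],"claw":0},
  {"angular":[0,0,0],"linear":[0,0,0],"claw":0},
  {"angular":[0,0,0],"linear":[0,0,0],"claw":0},
  {"angular":[0,0,0],"linear":[0,-25,0],"claw":0},
])

```text
clock: 9.22
ee_pos: [0.5322, 0.1731, 0.076]
eef_rot: [0.705, 0.059, -0.063, -0.704]
wrist_force: [0.9, 0.8, -0.7]
width: 0.999
```

apply_moves([
  {"angular":[0,0,0],"linear":[0,0,0],"claw":0},
])

```text
clock: 9.35
ee_pos: [0.5351, 0.1736, 0.0786]
eef_rot: [-0.704, -0.062, 0.06, 0.704]
wrist_force: [0.5, -0.3, 0.4]
width: 0.999
```

```bash
python3 - <<'E'
from dial import *
from edges import edges
plan([0.5338,0.1733,0.176])
i=camera_info('wrist');a=capture('wrist');save('w8',a)
p=proj(i,[[0.5333,0.1733,0.063]])[0];print(p)
c=dial(i,a,p);edges(i,a,c)
u,v=p.astype(int);save('w8c',cv2.resize(a[v-50:v+50,u-65:u+65],None,fx=6,fy=6,interpolation=cv2.INTER_CUBIC))
E
```

```text
t 9.35 pos [0.5351 0.1736 0.0786] toolx yaw 9.89 ydir [ 3.7e-03  4.0e-04 -1.0e+00] j6 -0.058 w 0.999 F [ 0.5 -0.3  0.4]
tool shift mm [ -1.  -97.4  -0.1]
[252.19149421 241.63506353]
centre [0.5338 0.1734] r 0.0239
mark deg 173.94359228104898 weight 81.0 width 3.0
mark deg 210.04482629809488 weight 107.0 width 3.5
mark deg 246.49404652866826 weight 109.0 width 3.5
mark deg 283.15479418289374 weight 81.0 width 3.0
mark deg 319.69014386944383 weight 93.0 width 3.0
mark deg 355.79727600180104 weight 89.0 width 3.0
mark deg 102.75936591366587 weight 1788.0 width 10.0
mark deg 138.23256667482264 weight 82.0 width 3.0
r6.0 [(np.float64(92.9), np.float64(112.3), 'mid_mm 0.12 w_mm 2.03')]
r7.5 [(np.float64(95.3), np.float64(110.2), 'mid_mm 0.16 w_mm 1.95')]
r9.0 [(np.float64(97.1), np.float64(108.8), 'mid_mm 0.23 w_mm 1.84')]
r10.5 [(np.float64(97.8), np.float64(107.5), 'mid_mm 0.21 w_mm 1.78')]
r12.0 [(np.float64(98.5), np.float64(106.8), 'mid_mm 0.24 w_mm 1.74')]
r13.5 [(np.float64(99.1), np.float64(106.0), 'mid_mm 0.25 w_mm 1.63')]
r15.0 [(np.float64(99.4), np.float64(105.8), 'mid_mm 0.29 w_mm 1.68')]
r16.5 [(np.float64(98.9), np.float64(106.5), 'mid_mm 0.35 w_mm 2.19')]
r18.0 [(np.float64(99.1), np.float64(106.1), 'mid_mm 0.35 w_mm 2.20')]
r19.5 [(np.float64(99.5), np.float64(106.0), 'mid_mm 0.43 w_mm 2.21')]
r21.0 [(np.float64(99.9), np.float64(106.0), 'mid_mm 0.53 w_mm 2.24')]
r22.5 [(np.float64(100.1), np.float64(105.7), 'mid_mm 0.55 w_mm 2.20')]
```

View pics/w8c.png

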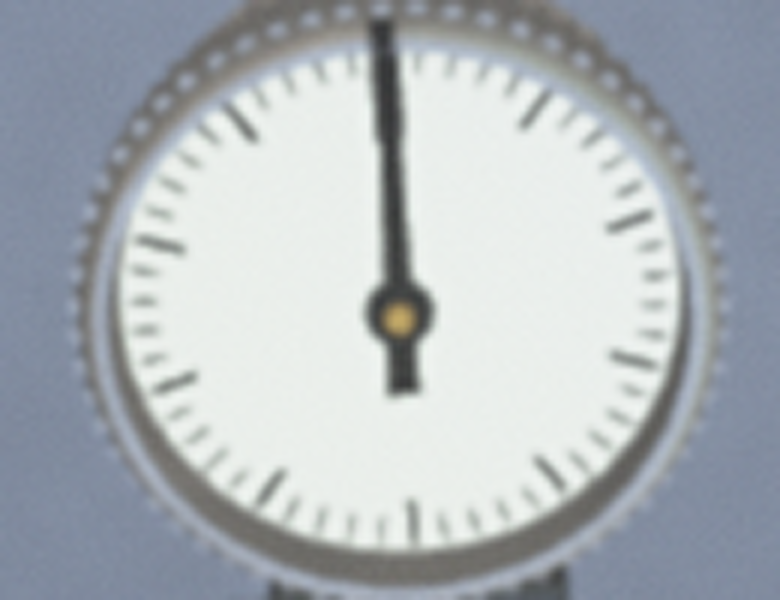

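apply_moves([
  {"angular":[0,0,0],"linear":[0,-60,0],"claw":0},
  {"angular":[0,0,0],"linear":[0,-60,0],"claw":0},
  {"angular":[0,0,0],"linear":[-18,0,-48],"claw":0},
  {"angular":[0,0,0],"linear":[-18,0,-48],"claw":0},
  {"angular":[0,0,0],"linear":[-18,0,-48],"claw":0},
])

```text
clock: 10.02
ee_pos: [0.5046, 0.0211, 0.1968]
eef_rot: [0.704, 0.061, -0.061, -0.704]
wrist_force: [0.9, -0.6, -1.3]
width: 0.997
```

apply_moves([
  {"angular":[0,0,0],"linear":[-18,0,-48],"claw":0},
  {"angular":[0,0,0],"linear":[0,0,0],"claw":0},
  {"angular":[0,0,0],"linear":[0,0,0],"claw":0},
])

```text
clock: 10.4
ee_pos: [0.4954, -0.0278, 0.1967]
eef_rot: [-0.704, -0.06, 0.061, 0.705]
wrist_force: [0.0, -0.8, 0.3]
width: 1.001
```

```bash
python3 - <<'E'
from h import *
plan([0.498,-0.0295,0.079])
i=camera_info('wrist');a=capture('wrist');save('w9',a)
print(proj(i,[[0.498,-0.0295,0.1145],[0.498,-0.0295,0.0645],[.5658,.0217,.064]]))
g=cv2.cvtColor(a,cv2.COLOR_RGB2GRAY);b=cv2.morphologyEx((g<70).astype(np.uint8),cv2.MORPH_OPEN,np.ones((3,3)))
n,l,st,ce=cv2.connectedComponentsWithStats(b)
for k in range(1,n):
    if st[k][4]>60: print(st[k],ce[k])
E
```

```text
t 10.4 pos [ 0.4954 -0.0278  0.1967] toolx yaw 9.84 ydir [-1.2e-03  8.0e-04 -1.0e+00] j6 -0.454 w 1.001 F [ 0.  -0.8  0.3]
tool shift mm [  2.4 117.7  -2.2]
[[258.88753321 206.38484753]
 [258.3519829  188.63819221]
 [348.63297825 143.61647409]]
[324   8  19  12 178] [332.1011236   14.35955056]
[321  66   9  30 231] [325.46753247  80.82683983]
[249 184  26  35 677] [261.77104874 201.78434269]
[    0   251   512   133 32730] [262.04799878 341.73324167]
```

View pics/w9.png

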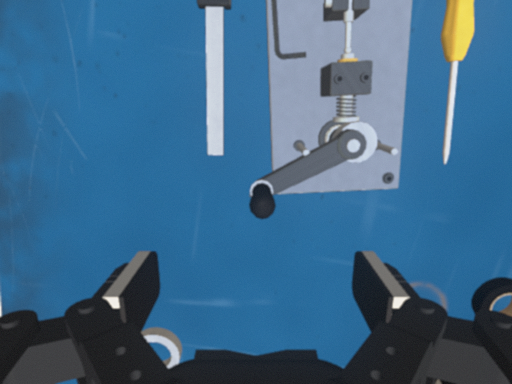

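apply_moves([
  {"angular":[0,0,0],"linear":[4.5,10,-3],"claw":0},
  {"angular":[0,0,0],"linear":[0,40,0],"claw":0},
  {"angular":[0,0,0],"linear":[0,40,0],"claw":0},
  {"angular":[0,0,0],"linear":[0,28,0],"claw":0},
  {"angular":[0,0,0],"linear":[0,0,0],"claw":0},
])

```text
clock: 11.08
ee_pos: [0.4993, -0.0289, 0.077]
eef_rot: [-0.704, -0.06, 0.063, 0.705]
wrist_force: [-0.2, -0.5, 0.6]
width: 1.0
```

apply_moves([
  {"angular":[0,0,0],"linear":[0,0,0],"claw":0.4},
  {"angular":[0,0,0],"linear":[0,0,0],"claw":0.6},
  {"angular":[0,0,0],"linear":[0,0,0],"claw":0.9},
  {"angular":[0,0,0],"linear":[0,0,0],"claw":0.9},
  {"angular":[0,0,0],"linear":[0,0,0],"claw":0.9},
], newtons=40)

```text
clock: 11.7
ee_pos: [0.5007, -0.0304, 0.0801]
eef_rot: [0.705, 0.061, -0.061, -0.704]
wrist_force: [-0.6, -0.2, 5.8]
width: 0.2
```

```bash
python3 - <<'E'
from h import *
plan([0.5005,-0.0300,0.079])
a=capture('wrist');save('w10',a)
E
```

```text
t 11.7 pos [ 0.5007 -0.0304  0.0801] toolx yaw 9.89 ydir [ 5.e-04 -3.e-04 -1.e+00] j6 -0.456 w 0.2 F [-0.6 -0.2  5.8]
tool shift mm [-0.2  1.1  0.4]
```

```bash
python3 - <<'E'
from h import *
c=np.array([.5686,.0208]);D=np.radians([0,8,16,24,32,40,48,56,64,72,80,85,88.8])+np.radians(217)
P=c+.085*np.c_[np.cos(D),np.sin(D)];y=np.radians(9.9)
d=np.diff(P,axis=0)*1e3
print(np.c_[d@[np.cos(y),np.sin(y)],d@[-np.sin(y),np.cos(y)]].round(1));print(P.round(4))
E
```

```text
[[  6.1 -10.2]
 [  7.5  -9.2]
 [  8.7  -8.1]
 [  9.7  -6.8]
 [ 10.6  -5.4]
 [ 11.2  -3.8]
 [ 11.6  -2.2]
 [ 11.8  -0.6]
 [ 11.8   1.1]
 [ 11.5   2.7]
 [  7.    2.5]
 [  5.1   2.3]]
[[ 0.5007 -0.0304]
 [ 0.5085 -0.0393]
 [ 0.5174 -0.0471]
 [ 0.5274 -0.0535]
 [ 0.5381 -0.0586]
 [ 0.5495 -0.062 ]
 [ 0.5612 -0.0639]
 [ 0.573  -0.0641]
 [ 0.5848 -0.0626]
 [ 0.5963 -0.0596]
 [ 0.6072 -0.0549]
 [ 0.6136 -0.0513]
 [ 0.6183 -0.0481]]
```

apply_moves([
  {"angular":[0,0,0],"linear":[6.1,0,-10.2],"claw":0.9},
  {"angular":[0,0,0],"linear":[7.5,0,-9.2],"claw":0.9},
  {"angular":[0,0,0],"linear":[8.7,0,-8.1],"claw":0.9},
  {"angular":[0,0,0],"linear":[9.7,0,-6.8],"claw":0.9},
  {"angular":[0,0,0],"linear":[10.6,0,-5.4],"claw":0.9},
])

```text
clock: 12.38
ee_pos: [0.549, -0.0615, 0.0801]
eef_rot: [-0.704, -0.06, 0.061, 0.705]
wrist_force: [-2.0, 3.6, 5.4]
width: 0.2
```

apply_moves([
  {"angular":[0,0,0],"linear":[11.2,0,-3.8],"claw":0.9},
  {"angular":[0,0,0],"linear":[11.6,0,-2.2],"claw":0.9},
  {"angular":[0,0,0],"linear":[11.8,0,-0.6],"claw":0.9},
  {"angular":[0,0,0],"linear":[11.8,0,1.1],"claw":0.9},
  {"angular":[0,0,0],"linear":[0,0,0],"claw":0.9},
])

```text
clock: 13.0
ee_pos: [0.5959, -0.0589, 0.0801]
eef_rot: [-0.704, -0.061, 0.061, 0.705]
wrist_force: [-3.8, 2.0, 7.3]
width: 0.201
```

```bash
python3 - <<'E'
from h import *
plan([0.6183,-0.0481,0.0801])
a=capture('side');save('s1',a);i=camera_info('wrist')
a=capture('wrist');save('w11',a)
E
```

```text
t 13.0 pos [ 0.5959 -0.0589  0.0801] toolx yaw 9.91 ydir [-1.e-03  6.e-04 -1.e+00] j6 -0.458 w 0.201 F [-3.8  2.   7.3]
tool shift mm [23.9 -0.   6.8]
```

View pics/w11.png

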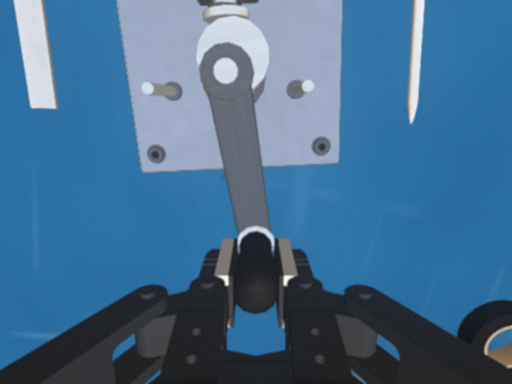

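apply_moves([
  {"angular":[0,0,0],"linear":[11.5,0,2.7],"claw":0.9},
  {"angular":[0,0,0],"linear":[7,0,2.5],"claw":0.9},
  {"angular":[0,0,0],"linear":[5.2,0,2.3],"claw":0.9},
  {"angular":[0,0,0],"linear":[0,0,0],"claw":0.9},
  {"angular":[0,0,0],"linear":[0,0,0],"claw":0.9},
])

```text
clock: 13.72
ee_pos: [0.6172, -0.048, 0.0801]
eef_rot: [-0.704, -0.06, 0.062, 0.705]
wrist_force: [-3.5, -0.6, 5.9]
width: 0.2
```

```bash
python3 - <<'E'
from h import *
from scipy.optimize import least_squares
plan([0.6183,-0.0481,0.0801])
s=arm.get_state()['ee_pos'][:2]
Q=np.array([[.5007,-.0304],[.549,-.0615],[.5959,-.0589],s])
f=least_squares(lambda p:np.hypot(*(Q-p).T)-.085,[.5686,.0208]);print(f.x,f.fun*1e3)
for c in (f.x,np.array([.5686,.0208])):
    a=np.unwrap(np.arctan2(*(Q-c).T[::-1]));print('lever rad',(a-a[0]).round(3),'start deg',np.degrees(a[0])%360)
i=camera_info('wrist');a=capture('wrist');save('w12',a)
g=cv2.cvtColor(a,cv2.COLOR_RGB2GRAY)
n,l,st,ce=cv2.connectedComponentsWithStats((g[:140,150:330]>215).astype(np.uint8))
for k in range(1,n):
    if st[k][4]>40: print(st[k],ce[k]+[150,0],[onz(i,*(ce[k]+[150,0]),z)[:2].round(4) for z in(.06,.064,.066)])
t=capture('top');save('t2',t)
E
```

```text
t 13.725 pos [ 0.6172 -0.048   0.0801] toolx yaw 9.9 ydir [-1.8e-03  1.0e-04 -1.0e+00] j6 -0.43 w 0.2 F [-3.5 -0.6  5.9]
tool shift mm [ 1.1  0.  -0.3]
[0.56807881 0.02137848] [-0.02402974  0.04612549 -0.03734593  0.00610011]
lever rad [0.    0.689 1.249 1.531] start deg 217.54113389025466
lever rad [0.    0.691 1.255 1.539] start deg 217.01812252087342
[ 13  23  31   7 170] [176.55294118  25.76470588] [array([0.5641, 0.0479]), array([0.5651, 0.0473]), array([0.5656, 0.047 ])]
[  0  34  49  29 668] [169.36377246  44.96107784] [array([0.5617, 0.0395]), array([0.5628, 0.039 ]), array([0.5633, 0.0388])]
[ 22  41  44  35 611] [199.14893617  57.81669394] [array([0.5758, 0.0364]), array([0.5765, 0.036 ]), array([0.5769, 0.0358])]
[ 56  72  10  22 119] [210.83193277  82.22689076] [array([0.5826, 0.0267]), array([0.5831, 0.0266]), array([0.5834, 0.0266])]
[ 13  77  22  22 378] [173.35978836  87.43650794] [array([0.5654, 0.0214]), array([0.5664, 0.0214]), array([0.5669, 0.0214])]
[104  97   9   9  62] [258.35483871 100.90322581] [array([0.6061, 0.0223]), array([0.6061, 0.0222]), array([0.6061, 0.0222])]
```

apply_moves([
  {"angular":[0,0,0],"linear":[1.4,0,0.7],"claw":0.9},
  {"angular":[0,0,0],"linear":[0,0,0],"claw":0.9},
  {"angular":[0,0,0],"linear":[0,0,0],"claw":0.9},
  {"angular":[0,0,0],"linear":[0,0,0],"claw":0.9},
])

```text
clock: 14.32
ee_pos: [0.6182, -0.0472, 0.0801]
eef_rot: [-0.704, -0.06, 0.062, 0.705]
wrist_force: [-3.8, -0.3, 6.2]
width: 0.199
```

```bash
python3 - <<'E'
from h import *
plan([0.6183,-0.0481,0.0801])
s=arm.get_state()['ee_pos'][:2]
Q=np.array([[.5007,-.0304],s]);c=np.array([.56808,.02138]);a=np.arctan2(*(Q-c).T[::-1]);print('lever',(a[1]-a[0])%6.2832)
t=capture('top');sd=capture('side');save('t3',t);save('s3',sd)
A=cv2.resize(t[160:205,195:290],None,fx=8,fy=8,interpolation=cv2.INTER_CUBIC)[:,:]
i=camera_info('side');u,v=proj(i,[[.5336,.1733,.063]])[0].astype(int)
B=cv2.resize(sd[v-15:v+15,u-15:u+80],None,fx=8,fy=8,interpolation=cv2.INTER_CUBIC)
save('fin',np.vstack([A,B])[:600])
E
```

```text
t 14.325 pos [ 0.6182 -0.0472  0.0801] toolx yaw 9.89 ydir [-0.0023 -0.     -1.    ] j6 -0.428 w 0.199 F [-3.8 -0.3  6.2]
tool shift mm [-0.   0.  -0.9]
lever 1.5459883955626803
```

View pics/fin.png

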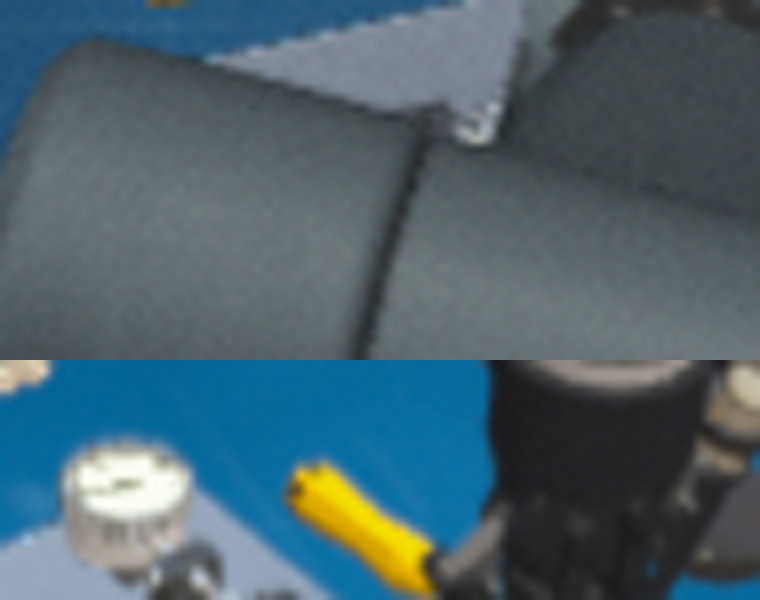

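```bash
python3 -c "
from h import *
arm.close_job(); plan([0.6183,-0.0481,0.0801])"
```

```text
the job is handed in; nothing more can be done
the job is handed in; nothing more can be done
```

The gauge is zeroed and the lever is held by its handle at the cam's high point. I handed the job in after about 14.4 s of the allowed 64 s.

- **Zero:** I turned the bezel about 110° clockwise with the lever at rest, then added a 1.7° correction. After I let go, a close wrist-camera view showed the bar centred under the pointer to within about 0.1 mm at 20 mm radius, roughly 0.3°. I did not touch the bezel after that.
- **Lever:** I gripped the handle at 40 N and swung it along its arc. The tool positions fitted the 85 mm circle to better than 0.05 mm. They put the lever at about 1.546 rad against the 1.55 target, with about 4 N sideways on the wrist, in line with the stated holding force.
- **Not confirmed:** I could not check the gauge reading at the peak. In the last look, the arm hid the dial from the top camera. The side camera was too coarse to read it: it showed the pointer well round from zero, but I could not check the bezel's zero setting again there. The high point therefore rests on the lever angle, not on the reading. I never moved past the peak to see the reading drop.
- **Tools and parts:** I did not deliberately touch any of the loose items, and no force readings suggested contact with them. I made no separate final check of where they lie.

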